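# Catch the ink scale's falling draft cover, lower it shut and tare the scale

### The job

A mixing cup stands in the draft box of the ink scale, whose hinged cover is swung open to the left and leans back on its stop; the soft-close hinge is worn, so once past upright the cover drops by itself and would slam. Tip the cover over with a fingertip, catch it on a finger as it falls and lower it gently until it is fully shut; then press the oblong tare key right down and let it go. Only touch and push: do not grip or lift anything, do not knock the cup, leave the round power key and the things around the scale alone.

Things in the scene. Friction and masses are not known exactly. Their poses are not given: they have to be found in the camera images.
- scale: White precision scale, fixed, 230 (x) x 150 (y) mm. Origin: centre of its underside; its x points from the key side (front) to the rear, y to its left, z up. All offsets below are in this frame. The front housing (x -115 to -27 mm) is 45 mm high and carries a blank display with a key each side; behind it the base is 20 mm high and carries the draft box.
- box_rim (a point): Centre of the mouth of the glass draft box (grey posts and rails) round the pan, at x 40, y 0, z 94 mm. The box spans x -28 to +108, y -56 to +56 mm, walls 3 to 6 mm thick.
- cover_hinge (a point): Middle of the cover's hinge line, which runs along x on the left rail, at x 40, y +60, z 97 mm. The cover (grey frame, glass pane) is 142 mm long in x (x -31 to +111), reaches 140 mm from the hinge line, is 6 mm thick, 0.3 kg (up to 15 % more or less). Shut it lies level, underside at z 95 mm, its free edge at y -80.
- cover (a joint): Cover angle, rad: 0 shut, 1.57 upright, 1.80 fully open, leaning to the scale's left (+y) on its stop. Hinge viscous (0.12 N m s/rad), hardly any friction: below 1.57 the cover creeps off by itself, takes 1 to 2 s from just past upright to 1.0 rad and lands at 1.5 to 2 rad/s if nothing holds it. It weighs 1 to 2 N at the lip.
- cover_edge (a point): Middle of the lower corner of the cover's free edge (a grey lip), on the side that is underneath when shut, 140 mm from the hinge line; moves with the cover. Shut: x 40, y -80, z 95 mm; the lip then hangs 24 mm out past the right wall with 75 mm of free air beneath, so a finger can bear it right down and slip out.
- pan_centre (a point): Centre of the top of the scale's round steel pan (84 mm across), at x = +40, y = 0, z = 31 mm.
- tare_top (a point): Centre of the top of the oblong grey tare key (20 x 32 mm, corners rounded), right of the display, at x = -85, y = -50, z = 51 mm; stands 6 mm out of the housing and moves straight down.
- tare_key (a joint): Travel of the tare key, m: 0 up, 0.004 fully pressed. Spring 2 N at first, 4 N fully down; it comes back up by itself.
- power_top (a point): Centre of the top of the small round grey power key (16 mm across), left of the display, at x = -85, y = +52, z = 51 mm.
- power_key (a joint): Travel of the round power key, m: 0 up, 0.004 pressed. To be left alone.
- cup: Steel mixing cup, open, 65 mm across, 59 mm high, loose, upright on the pan (its rim below the shut cover). Origin: centre of its underside.
- pad: Light-coloured domed printing pad on a wooden block, 49 x 54 mm, 52 mm high, loose, left of the scale. Origin: centre of its underside.
- blades: Small flat cardboard box, 66 x 70 x 18 mm, loose, right of the scale. Origin: centre of its underside.
- pen: Marker pen with a blue cap, 15 x 120 mm, lying loose in front of the scale. Origin: under its middle.
Things that resemble listed ones, but are neither listed nor needed, are in the scene too. Leave any green look-alike of the cup alone.

How it is judged (in metres and radians):
On the way, in this order (a step that is already met when the one before it is completed fails the run):
1. the cover has tipped past upright and is borne on a finger (value of joint cover between 0.2 and 1.35 rad and contact force between the fingers and cover above 0.2 N and velocity of joint cover above -1.1 rad/s), for 0.15 s.
2. the cover is nearly down and still borne on a finger (value of joint cover below 0.12 rad and contact force between the fingers and cover above 0.15 N).
3. with the cover shut, the oblong tare key is pressed right down (value of joint tare_key above 0.003 m and value of joint cover below 0.02 rad), for 0.05 s.
At the end, for the whole second after the job is handed in: The cover is fully shut (below 0.02 rad), both keys are up (below 1 mm), the cup stands upright and still on the pan (within 22 mm of its centre), and the pad, the flat box (15 mm) and the pen (20 mm) lie where they were (value of joint cover below 0.02 rad and value of joint each of tare_key, power_key below 0.001 m and horizontal distance between cup and pan_centre below 0.022 m and angle between cup's own z axis and vertical below 0.1 rad and linear speed of cup below 0.01 m/s and distance of each of pad, blades from where it was at the start of the episode below 0.015 m and distance of pen from where it was at the start of the episode below 0.02 m); the robot touches nothing.
It fails at once if the cover drops or is slammed in the last 20 degrees (faster than 1.1 rad/s) (value of joint cover below 0.35 rad and velocity of joint cover below -1.1 rad/s).
It fails at once if the cover is pressed or squeezed with more than 10 N (contact force between the fingers and cover above 10 N).
It fails at once if the tare key is pressed while the cover is not yet shut, or the round power key is pressed at all ((value of joint tare_key above 0.002 m and value of joint cover above 0.03 rad) or value of joint power_key above 0.002 m).
It fails at once if the cup is knocked or carried (distance of cup from where it was at the start of the episode above 0.012 m or angle between cup's own z axis and vertical above 0.2 rad or contact force between the fingers and cup above 0.5 N).
It fails at once if a bystander is pushed, lifted or tipped (distance of any of pad, blades from where it was at the start of the episode above 0.02 m or distance of pen from where it was at the start of the episode above 0.025 m).
It also fails if it takes over 61 s, if anything falls off the work surface, if the arm or the gripper's body presses on something with over 40 N, if the wrist force passes 120 N, or if a joint passes its speed limit or range.

### The arm

A 6-joint arm with a two-finger parallel gripper is mounted at the origin on a cart in front of the work surface, level with it; the furniture and walls round the work are solid. World frame = base frame: x ahead of the robot, y to its left, z up, the work surface at z = 0. Lengths are in m, angles in degrees, forces in N, time in s.
With the tool pointing down it reaches from about 0.3 to 0.75 m from the base axis. Payload 8.5 kg.
Tool frame: the origin (TCP) lies at the very end of the fingers, on their centre line; the grasp point (between the pads) lies 19 mm behind it; z points along the fingers, y is the line along which they close (so a half turn about z gives the same grasp; the last joint's range is limited). The gripper opens to 85 mm and grips with 20 to 120 N. Pads are 22 mm wide; open, the fingers measure 114 mm over their backs; the gripper's body (76 mm by 85 mm) begins 54 mm behind the grasp point. The pads swing forward as they close: fully open they stand 13 mm farther back than shut.
Start: joints at [-85.273, 21.807, 74.336, -0, 83.858, -12.336], TCP at [0.161, -0.526, 0.231] pointing down, gripper open.
Joint ranges: [-178.18, 178.18], [-50.72, 133.34], [12.68, 142.11], [-81.47, 261.47], [9.98, 163.14], [-165.26, 165.26]. Speed limits (degrees/s): [136.94, 136.94, 180, 180, 180, 180].

### API

Orientations are given as a 3x3 rotation matrix whose columns are the frame's x, y, z axes.
In Python, from rig import observe, cams, ticket gives the robot as it stands.
- The arm moves only by the tool move_arm, never from a script. Its arguments are lists of equal length, an entry for each row: "jaw": the finger opening in cm, from 0 to 8.54; "dp": the shift along the tool's x, y, z in cm, a list of three; "turn": the turn, a rotation vector about the tool's x, y, z in rad, a list of three. In form: {"jaw": [jaw, ...], "dp": [[tx, ty, tz], ...], "turn": [[wx, wy, wz], ...]}. A call has 1 to 12 rows; each row shifts and turns the commanded pose from where the row before left it, along the tool's axes as they then stand; what a row does not reach is not made up. A row lasts 1/12 s, in which the tool goes at most 41.7 mm and 7.16 degrees, less where a joint would pass 70% of its speed; a pose out of reach is approached as far as the arm can. A call is refused whole if a number of a shift passes 4.17 or a number of a turn 0.125, either way. A call with a gripper value outside its range is refused whole. The fingers move at their own pace and stop on an object; "force" is the grip in N (left out, the last holds). Time passes only in rows, so rows that do not move let the fingers close. It gives the time, the measured TCP pose, the force, the opening and the grip force at its end, in the units of the state.
- observe(): the state, without advancing time (a new reading comes with each control period).
- cams.get_image(name): name is "side" or "top" or "wrist"; returns (picture, depth): 420x560x3 uint8, red, green, blue; 420x560 float32, m along the optical axis (not along the pixel's ray), 0 where there is no reading.
- cams.calibration(name): a dict with "vertical_fov" (degrees; the focal length in pixels is half the picture's height over the tangent of half this angle, whatever the lens; pixels are square), "cx", "cy" (the principal point, pixels), "view" (4x4, takes a point from world to camera coordinates); the wrist camera has in their place "tool_from_camera" (4x4, takes a point from camera to tool coordinates, whose origin is the TCP and whose axes are the flange's). Camera axes: x right, y up, looking along -z (the intrinsics and any distortion apply to the point x, -y, -z); pixel columns grow to the right and rows downward; lengths in m; the calibration is good to about 2 mm. A picture is of the moment at which its call begins: read the wrist's pose just before it. calibration takes no time and is no camera call.
- ticket.close_job(): hands the job in; it is judged then, once.
Trained networks look in the newest picture that a camera, given by its name, has taken for a name from the list of things; names that differ only in an ending like _2 or _b are one class to them, and where a whole thing is asked for, a point or a joint stands for the part that bears it (a point fixed in the world has none). Each returns a list of dicts, best first, with "p" (0 to 1); they miss things now and then, are a little off and sometimes report something else, mostly with a low value. They report only what shows in the picture. A call takes as long as a camera call. They do not tell look-alikes from the thing itself.
- cams.spot_in(camera, query): "box" ([centre column, centre row, width, height] as shares, 0 to 1, of the picture: columns of its width, rows of its height, round what is visible of it).
- cams.outline_of(camera, query): "mask" (420x560 bool, what is visible of it) and "box" ([centre column, centre row, width, height] as shares, 0 to 1, of the picture: columns of its width, rows of its height, round what is visible of it).
- cams.mark_of(camera, query): "location" ([column, row] as shares, 0 to 1, of the picture: columns of its width, rows of its height: a listed point, or the origin of a listed thing).
The state is a dict: "time_s": time; "q": joint angles; "qvel": joint speeds; "joint_efforts": joint torques, N m; "position": TCP position; "tool_rot": TCP orientation; "ft_force": force on the tool from outside, world axes, zero at the start; "wrist_torque": the same for the moment, N m; "grip_width": finger opening in m; "gripper_force": force on a finger pad.
Only numpy, scipy, OpenCV 4.12 (cv2) and the standard library are available. Lean on these libraries where they do the work, as an engineer would, in place of code of your own. Each camera call takes 0.05 s, during which the arm holds its last target. There are 200 camera calls.

## Working session

There is one attempt and no reset: what is moved stays moved. The work goes in short steps, Python scripts to look and compute and a tool call to move; the robot and the scene stay as the last step left them, time stands still between calls to the robot, and variables do not carry over. Pictures are saved under pics/ and viewed, at most 10 in all, crops included, and the job is handed in when it is done.

Besides the shell and the picture viewer there is one more tool, called after ">>>" as name(argument=value, ...) on one line, values as JSON. move_arm: Moves the arm, as the interface text tells. Its arguments: {"type":"object","properties":{"jaw":{"type":"array","items":{"type":"number"}},"dp":{"type":"array","items":{"type":"array","items":{"type":"number"}}},"turn":{"type":"array","items":{"type":"array","items":{"type":"number"}}},"force":{"type":"number"}},"required":["jaw","dp","turn"]}

```bash
mkdir -p pics
cat > h.py <<'E'
import numpy as np, cv2
from rig import observe, cams, ticket
def ray(name,u,v,st=None):
    c=cams.calibration(name); f=210/np.tan(np.radians(c["vertical_fov"])/2)
    return c,np.array([(u-c["cx"])/f,-(v-c["cy"])/f,-1.0])
def pt(name,u,v,d,st=None):
    c,r=ray(name,u,v); p=np.append(r*d,1)
    if "view" in c: return (np.linalg.inv(c["view"])@p)[:3]
    t=(c["tool_from_camera"]@p)[:3]
    return np.array(st["position"])+np.array(st["tool_rot"])@t
def proj(name,P):
    c=cams.calibration(name); f=210/np.tan(np.radians(c["vertical_fov"])/2)
    p=c["view"]@np.append(P,1); return c["cx"]+f*p[0]/-p[2], c["cy"]-f*p[1]/-p[2]
E
python3 - <<'E'
from h import *
np.set_printoptions(precision=4,suppress=True)
s=observe(); print(s["time_s"],s["position"],s["tool_rot"],s["ft_force"])
for n in ("top","side"):
    im,d=cams.get_image(n); cv2.imwrite(f"pics/{n}0.png",im[...,::-1]); np.save(n+"d.npy",d)
    print({k:(v if np.ndim(v)<1 else np.array(v).round(4).tolist()) for k,v in cams.calibration(n).items()})
    for q in ("box_rim","cover_hinge","cover_edge","pan_centre","tare_top","power_top","cup","pad","blades","pen"):
        for r in cams.mark_of(n,q)[:2]:
            u,v=r["location"][0]*560,r["location"][1]*420
            dd=d[min(int(v),419),min(int(u),559)]
            print(n,q,round(r["p"],2),round(u),round(v),pt(n,u,v,dd))
E
```

```text
0.0 [ 0.1614 -0.5255  0.2307] [[ 0.956   0.2934 -0.0001]
 [ 0.2934 -0.956   0.0015]
 [ 0.0003 -0.0015 -1.    ]] [-0.2238  0.0459  0.3679]
{'vertical_fov': 55.49513143340826, 'cx': 280.31989483116035, 'cy': 207.55534328994713, 'view': [[0.0, -0.9998, 0.0203, 0.0787], [0.989, 0.003, 0.1478, -0.5236], [-0.1479, 0.0201, 0.9888, -0.8546], [0.0, 0.0, 0.0, 1.0]]}
top box_rim 0.62 281 181 [0.5825 0.0792 0.0445]
top cover_hinge 0.83 252 179 [0.5933 0.1442 0.0184]
top cover_edge 0.87 229 161 [0.5768 0.1736 0.2335]
top pan_centre 0.56 277 190 [0.5633 0.0863 0.0437]
top tare_top 0.45 294 243 [0.4437 0.0494 0.05  ]
top power_top 0.47 249 241 [0.4479 0.1468 0.0529]
top cup 0.86 279 190 [0.5619 0.0817 0.0434]
top cup 0.86 342 149 [ 0.6667 -0.0658  0.0118]
top pad 0.84 222 228 [0.4766 0.2071 0.0481]
top blades 0.96 328 208 [ 0.525  -0.0294  0.0172]
top blades 0.39 281 182 [0.58   0.0792 0.0454]
top pen 0.83 289 268 [0.3891 0.0606 0.0135]
{'vertical_fov': 46.40129388360716, 'cx': 277.5666329771066, 'cy': 219.61538982295272, 'view': [[0.9908, -0.1351, 0.0033, -0.5265], [0.0663, 0.5072, 0.8592, -0.1664], [-0.1177, -0.8512, 0.5115, -0.7422], [0.0, 0.0, 0.0, 1.0]]}
side box_rim 0.96 293 224 [0.573  0.1068 0.0774]
side box_rim 0.49 220 258 [0.4428 0.0558 0.0517]
side cover_hinge 0.82 293 202 [0.5779 0.1438 0.1018]
side cover_edge 0.95 292 130 [0.5779 0.1684 0.2273]
side tare_top 0.54 217 260 [0.4373 0.0517 0.0511]
side power_top 0.55 224 228 [0.4525 0.1504 0.0516]
side cup 0.89 369 319 [ 0.658  -0.0849  0.0192]
side pad 0.59 239 232 [0.4793 0.1441 0.0447]
side pad 0.54 292 204 [0.6064 0.3151 0.0006]
side blades 0.76 272 312 [ 0.5158 -0.0485  0.0178]
side pen 0.62 192 285 [0.3922 0.0536 0.0022]
```

Run:
```python
import cv2,numpy as np
a=cv2.imread("pics/top0.png")[90:310,150:430]; b=cv2.imread("pics/side0.png")[90:360,130:430]
a=cv2.resize(a,(400,314)); b=cv2.resize(b,(400,360))
o=np.zeros((360,800,3),np.uint8); o[:314,:400]=a; o[:,400:]=b; cv2.imwrite("pics/c0.png",o)
```

```text
(no output)
```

View pics/c0.png

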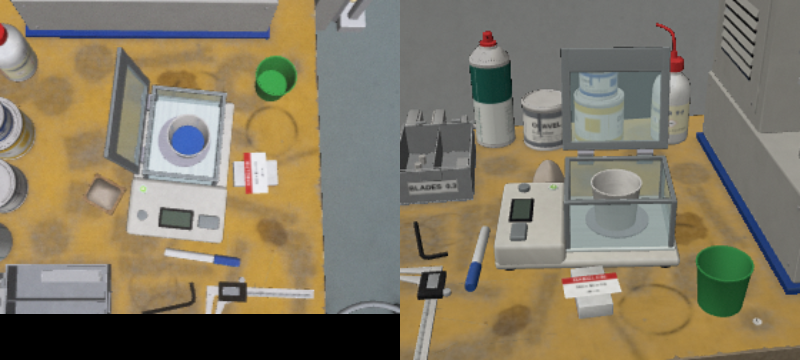

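The views show the scale with its cover leaning left, and the cup in the box; the scale is yawed by roughly -6°. I'll fit the scale pose to the marks.

Run:
```python
from h import *
from scipy.optimize import least_squares
np.set_printoptions(precision=4,suppress=True)
a=1.8
L={"box_rim":(40,0,94),"cover_hinge":(40,60,97),"cover_edge":(40,60+140*.2272-2*.974,97+140*.9738-2*.227),"tare_top":(-85,-50,51),"power_top":(-85,52,51),"pan_centre":(40,0,31)}
M=[]
for n in ("top","side"):
    cams.get_image(n)
    for q in L:
        for r in cams.mark_of(n,q)[:1]: M.append((n,q,r["location"][0]*560,r["location"][1]*420))
def W(p,q):
    c,s=np.cos(p[2]),np.sin(p[2]); l=np.array(L[q])/1000
    return np.array([p[0]+c*l[0]-s*l[1],p[1]+s*l[0]+c*l[1],l[2]])
def res(p): return np.array([np.subtract(proj(n,W(p,q)),(u,v)) for n,q,u,v in M]).ravel()
f=least_squares(res,[.53,.09,-.1],loss="soft_l1",f_scale=1.5)
print(f.x,np.degrees(f.x[2])); 
for m,e in zip(M,res(f.x).reshape(-1,2)): print(m[0],m[1],e)
for q in L: print(q,W(f.x,q))
# top edge of the cover by depth
for n in ("top","side"):
    im,d=cams.get_image(n); v,u=np.mgrid[:420,:560]
    c=cams.calibration(n); fo=210/np.tan(np.radians(c["vertical_fov"])/2)
    P=np.stack([(u-c["cx"])/fo*d,-(v-c["cy"])/fo*d,-d,np.ones_like(d)],-1)@np.linalg.inv(c["view"]).T
    X=P[...,:2]-f.x[:2]; cc,ss=np.cos(f.x[2]),np.sin(f.x[2])
    xs=cc*X[...,0]+ss*X[...,1]; ys=-ss*X[...,0]+cc*X[...,1]; z=P[...,2]
    m=(d>0)&(z>.2)&(z<.25)&(abs(xs-.04)<.1)&(abs(ys-.09)<.06)
    print(n,m.sum(),"x",np.percentile(xs[m],[1,50,99]),"y",np.percentile(ys[m],[1,50,99]),"z",np.percentile(z[m],[1,50,99]))
    m=(d>0)&(z>.04)&(z<.056)&(xs<-.03)&(xs>-.14)&(abs(ys)<.1)
    print(" housing","x",np.percentile(xs[m],[1,99]),"y",np.percentile(ys[m],[1,99]),np.median(z[m]))
```

```text
[ 0.5298  0.09   -0.1333] -7.63900837422174
top box_rim [-0.0764 -2.3411]
top cover_hinge [0.9064 0.3335]
top cover_edge [-0.6491 -0.7048]
top tare_top [0.8862 2.0244]
top power_top [-0.3485 -1.0906]
top pan_centre [-0.0045  2.4134]
side box_rim [ 1.4988 -3.0914]
side cover_hinge [-1.8625 -0.3317]
side cover_edge [ 3.8284 -4.0021]
side tare_top [-0.8569  1.5808]
side power_top [-0.9585  0.413 ]
box_rim [0.5694 0.0847 0.094 ]
cover_hinge [0.5774 0.1441 0.097 ]
cover_edge [0.5813 0.1737 0.2329]
tare_top [0.4389 0.0517 0.051 ]
power_top [0.4524 0.1528 0.051 ]
pan_centre [0.5694 0.0847 0.031 ]
top 692 x [-0.0339  0.0344  0.1059] y [0.0795 0.0864 0.0944] z [0.2009 0.226  0.2354]
 housing x [-0.1144 -0.031 ] y [-0.0773  0.0678] 0.045542859959665116
side 1688 x [-0.0324  0.0381  0.1067] y [0.0793 0.0853 0.093 ] z [0.2005 0.2179 0.234 ]
 housing x [-0.1131 -0.0314] y [-0.0795  0.0643] 0.04577553227784542
```

>>> move_arm(jaw=[4.5,4.5,4.5,4.5,4.5,4.5,4.5,4.5,4.5,4.5,4.5,4.5], dp=[[0.5,-0.5,-3],[1.5,-1.3,-3],[2.53,-2.27,-3],[2.53,-2.27,0],[2.53,-2.27,0],[2.53,-2.27,0],[2.53,-2.27,0],[2.53,-2.27,0],[2.53,-2.27,0],[2.53,-2.27,0],[2.53,-2.27,0],[2.53,-2.27,0]], turn=[[0,0,0],[0,0,0],[0,0,0],[0,0,0],[0,0,0],[0,0,0],[0,0,0],[0,0,0],[0,0,0],[0,0,0],[0,0,0],[0,0,0]])

```text
time_s: 2.9
position: [0.3495, -0.2122, 0.3191]
tool_rot: [[0.956, 0.293, 0.0], [0.293, -0.956, -0.0], [0.0, 0.0, -1.0]]
ft_force: [0.7, -1.0, 0.6]
grip_width: 0.045
gripper_force: 0.0
```

>>> move_arm(jaw=[4.5,4.5,4.5,4.5,4.5,4.5,4.5,4.5,4.5,4.5,4.5,4.5], dp=[[2.53,-2.27,0],[2.53,-2.27,0],[2.53,-2.27,0],[2.53,-2.27,0],[2.53,-2.27,0],[2.53,-2.27,0],[2.53,-2.27,0],[2.53,-2.27,0],[2.53,-2.27,0],[2.53,-2.27,0],[2.53,-2.27,0],[2.53,-2.27,0]], turn=[[0,0,0],[0,0,0],[0,0,0],[0,0,0],[0,0,0],[0,0,0],[0,0,0],[0,0,0],[0,0,0],[0,0,0],[0,0,0],[0,0,0]])

```text
time_s: 3.9
position: [0.5599, 0.1374, 0.3189]
tool_rot: [[0.956, 0.294, 0.0], [0.294, -0.956, -0.0], [0.0, 0.0, -1.0]]
ft_force: [-0.1, -1.0, -0.8]
grip_width: 0.0451
gripper_force: 0.0
```

>>> move_arm(jaw=[4.5,4.5,4.5,4.5,4.5,4.5], dp=[[0,0,0],[0,0,0],[0,0,0],[0,0,0],[0,0,0],[0,0,0]], turn=[[0,0,0.1],[0,0,0.1],[0,0,0.1],[0,0,0.1],[0,0,0],[0,0,0]])

```text
time_s: 4.4
position: [0.5593, 0.1357, 0.3189]
tool_rot: [[0.995, -0.099, -0.0], [-0.099, -0.995, -0.0], [-0.0, 0.0, -1.0]]
ft_force: [0.6, 0.0, -0.3]
grip_width: 0.0448
gripper_force: 0.0
```

>>> move_arm(jaw=[4.5,4.5,4.5,4.5], dp=[[0.8,-2.1,0],[0.8,-2.1,0],[0,0,0],[0,0,0]], turn=[[0,0,0],[0,0,0],[0,0,0],[0,0,0]])

```text
time_s: 4.73
position: [0.5796, 0.1763, 0.3185]
tool_rot: [[0.995, -0.099, -0.001], [-0.099, -0.995, -0.0], [-0.001, 0.0, -1.0]]
ft_force: [0.5, 0.3, -0.4]
grip_width: 0.0447
gripper_force: 0.0
```

Run:
```python
from h import *
np.set_printoptions(precision=4,suppress=True)
s=observe(); print(s["position"],s["q"])
im,d=cams.get_image("wrist"); a=im[...,::-1].copy()
ti,td=cams.get_image("side"); 
cv2.imwrite("pics/w1.png",np.hstack([cv2.resize(a,(400,300)),cv2.resize(ti[...,::-1],(400,300))]))
c=cams.calibration("wrist"); print(np.array(c["tool_from_camera"]))
v,u=np.mgrid[:420,:560]; fo=210/np.tan(np.radians(c["vertical_fov"])/2)
P=np.stack([(u-c["cx"])/fo*d,-(v-c["cy"])/fo*d,-d,np.ones_like(d)],-1)@np.array(c["tool_from_camera"]).T
P=P[...,:3]@np.array(s["tool_rot"]).T+s["position"]
np.save("wP.npy",P)
m=(d>0)&(P[...,2]>.2)&(P[...,2]<.25)
X=P[m]; print(len(X),np.percentile(X,[2,50,98],axis=0))
T=X[X[:,2]>.228]; print(len(T)); k=np.polyfit(T[:,0],T[:,1],1); print("lip line y at x .58",np.polyval(k,.58),"slope",k[0], T[:,0].min(),T[:,0].max())
```

```text
[0.5796 0.1763 0.3185] [  5.7368  25.4734  54.2916  -0.0071 100.2717 101.3888]
[[-0.0008  0.961   0.2764  0.0695]
 [ 1.      0.0005  0.0012  0.0004]
 [ 0.001   0.2764 -0.961  -0.1425]
 [ 0.      0.      0.      1.    ]]
2401 [[0.5096 0.1624 0.2054]
 [0.5855 0.1732 0.2313]
 [0.6446 0.1839 0.234 ]]
1443
lip line y at x .58 0.17584581662609927 slope -0.10344571373799945 0.5058478665606276 0.6469182099948267
```

View pics/w1.png

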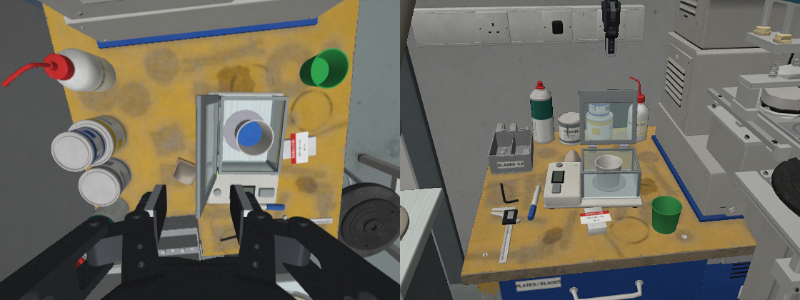

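The wrist view shows the open cover's lip running between the two fingers, with yaw -0.103 as measured. Lowering to straddle it.

>>> move_arm(jaw=[4.5,4.5,4.5,4.5,4.5,4.5,4.5,4.5], dp=[[0,0,2],[0,0,2],[0,0,2],[0,0,2],[0,0,2],[0,0,1.5],[0,0,0],[0,0,0]], turn=[[0,0,0],[0,0,0],[0,0,0],[0,0,0],[0,0,0],[0,0,0],[0,0,0],[0,0,0]])

```text
time_s: 5.5
position: [0.5794, 0.1752, 0.2041]
tool_rot: [[0.995, -0.102, -0.001], [-0.102, -0.995, -0.0], [-0.001, 0.0, -1.0]]
ft_force: [0.3, 0.7, 0.2]
grip_width: 0.045
gripper_force: 0.0
```

```bash
cat > ang.py <<'E'
from h import *
O=np.array([.530,.088]); Y=-.104
def loc(P):
    X=P[...,:2]-O; c,s=np.cos(Y),np.sin(Y)
    return np.stack([c*X[...,0]+s*X[...,1],-s*X[...,0]+c*X[...,1],P[...,2]],-1)
def cover_angle():
    st=observe(); print("tcp",loc(np.array(st["position"])).round(4))
    for n in ("side",):
        im,d=cams.get_image(n)
        r=cams.outline_of(n,"cover")
        c=cams.calibration(n); v,u=np.mgrid[:420,:560]; fo=210/np.tan(np.radians(c["vertical_fov"])/2)
        P=np.stack([(u-c["cx"])/fo*d,-(v-c["cy"])/fo*d,-d,np.ones_like(d)],-1)@np.linalg.inv(c["view"]).T
        l=loc(P[...,:3])
        if r:
            m=r[0]["mask"]&(d>0)&(l[...,0]>-.035)&(l[...,0]<.115)
            q=l[m]; a=np.arctan2(q[:,2]-.097,.060-q[:,1]); rr=np.hypot(q[:,2]-.097,.060-q[:,1])
            k=(rr>.05)&(rr<.16); print(n,r[0]["p"],"angle pct",np.percentile(a[k],[10,25,50,75,90]).round(3),k.sum(),"rmax",np.percentile(rr[k],98))
    return im
E
python3 - <<'E'
from ang import *
im=cover_angle(); cv2.imwrite("pics/s2.png",cv2.resize(im[60:300,150:450,::-1],(750,600)))
E
```

```text
tcp [0.0401 0.0918 0.2041]
side 0.58 angle pct [1.762 1.775 1.786 1.797 1.808] 3879 rmax 0.13897808254548571
```

View pics/s2.png

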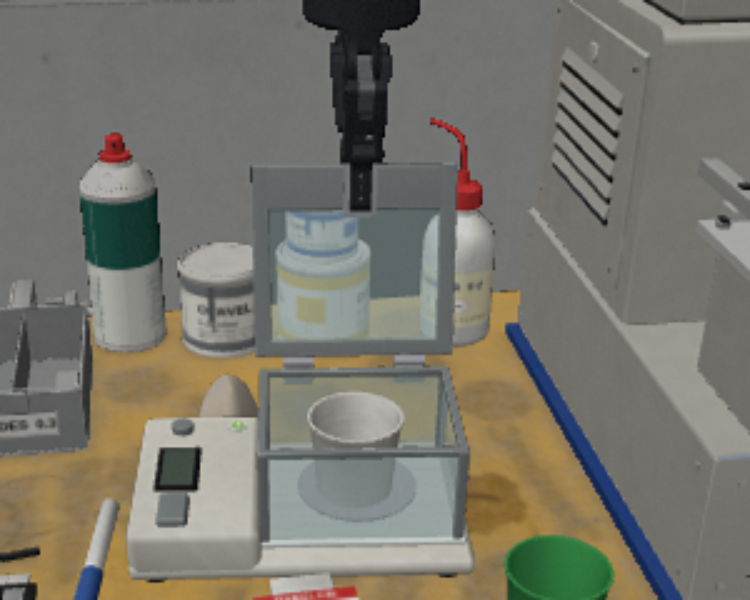

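>>> move_arm(jaw=[4.5,4.5,4.5,4.5,4.5,4.5,4.5,4.5,4.5,4.5,4.5,4.5], dp=[[0,0.5,0],[0,0.5,0],[0,0.5,0],[0,0.5,0],[0,0.5,0],[0,0.5,0],[0,0.5,0],[0,0.5,0],[0,0.5,0],[0,0.5,0],[0,0.5,0],[0,0.5,0]], turn=[[0,0,0],[0,0,0],[0,0,0],[0,0,0],[0,0,0],[0,0,0],[0,0,0],[0,0,0],[0,0,0],[0,0,0],[0,0,0],[0,0,0]])

```text
time_s: 6.6
position: [0.5733, 0.1156, 0.2038]
tool_rot: [[0.995, -0.102, -0.0], [-0.102, -0.995, 0.0], [-0.0, 0.0, -1.0]]
ft_force: [-0.1, -0.9, -0.5]
grip_width: 0.045
gripper_force: 0.2
```

```bash
python3 -c "
from ang import *
cover_angle()"
```

```text
tcp [0.0402 0.032  0.2038]
side 0.79 angle pct [1.443 1.454 1.464 1.474 1.484] 3583 rmax 0.1398794139911319
```

>>> move_arm(jaw=[4.5,4.5,4.5,4.5,4.5,4.5,4.5,4.5,4.5,4.5], dp=[[0,0,0],[0,0,0],[0,0,0],[0,0,0],[0,0,0],[0,0,0],[0,0,0],[0,0,0],[0,0,0],[0,0,0]], turn=[[0,0,0],[0,0,0],[0,0,0],[0,0,0],[0,0,0],[0,0,0],[0,0,0],[0,0,0],[0,0,0],[0,0,0]])

```text
time_s: 7.53
position: [0.5734, 0.1161, 0.2039]
tool_rot: [[0.995, -0.102, -0.0], [-0.102, -0.995, -0.0], [-0.0, 0.0, -1.0]]
ft_force: [0.8, -0.2, -0.1]
grip_width: 0.0446
gripper_force: 0.2
```

Run:
```python
from ang import *
cover_angle()
def pose(th,ph,s0):
    c,s=np.cos(th),np.sin(th)
    C=np.array([60-140*c-2*s,97+140*s-2*c]); d=np.array([np.sin(ph),-np.cos(ph)]); t=np.array([-np.cos(ph),-np.sin(ph)])
    return C-22.5*t+s0*d,t,d
n=32; th=np.linspace(1.217,-.02,n+1); ph=np.linspace(0,1.15,n+1); s0=np.linspace(24,20,n+1)
for i in range(n):
    p,t,d=pose(th[i],ph[i],s0[i]); q,_,_=pose(th[i+1],ph[i+1],s0[i+1])
    print(i,"th %.3f"%th[i+1],"dy %.2f dz %.2f"%((q-p)@t/10,(q-p)@d/10),"tcp",q.round(0))
print((ph[1]-ph[0]))
```

```text
tcp [0.0403 0.0324 0.2039]
side 0.74 angle pct [1.187 1.194 1.202 1.21  1.219] 3210 rmax 0.14040985492690733
0 th 1.178 dy 0.42 dz 0.11 tcp [ 28. 203.]
1 th 1.140 dy 0.42 dz 0.11 tcp [ 24. 201.]
2 th 1.101 dy 0.42 dz 0.11 tcp [ 20. 200.]
3 th 1.062 dy 0.42 dz 0.11 tcp [ 16. 198.]
4 th 1.024 dy 0.42 dz 0.12 tcp [ 12. 197.]
5 th 0.985 dy 0.42 dz 0.12 tcp [  8. 195.]
6 th 0.946 dy 0.42 dz 0.12 tcp [  4. 193.]
7 th 0.908 dy 0.42 dz 0.12 tcp [  0. 190.]
8 th 0.869 dy 0.42 dz 0.12 tcp [ -3. 188.]
9 th 0.830 dy 0.42 dz 0.12 tcp [ -7. 186.]
10 th 0.792 dy 0.42 dz 0.12 tcp [-10. 183.]
11 th 0.753 dy 0.42 dz 0.12 tcp [-14. 180.]
12 th 0.714 dy 0.42 dz 0.13 tcp [-17. 177.]
13 th 0.676 dy 0.42 dz 0.13 tcp [-20. 174.]
14 th 0.637 dy 0.41 dz 0.13 tcp [-23. 171.]
15 th 0.599 dy 0.41 dz 0.13 tcp [-26. 168.]
16 th 0.560 dy 0.41 dz 0.13 tcp [-29. 165.]
17 th 0.521 dy 0.41 dz 0.13 tcp [-31. 161.]
18 th 0.483 dy 0.41 dz 0.13 tcp [-34. 158.]
19 th 0.444 dy 0.41 dz 0.14 tcp [-36. 154.]
20 th 0.405 dy 0.41 dz 0.14 tcp [-38. 150.]
21 th 0.367 dy 0.41 dz 0.14 tcp [-40. 146.]
22 th 0.328 dy 0.41 dz 0.14 tcp [-42. 142.]
23 th 0.289 dy 0.41 dz 0.14 tcp [-44. 138.]
24 th 0.251 dy 0.41 dz 0.14 tcp [-46. 134.]
25 th 0.212 dy 0.41 dz 0.14 tcp [-47. 130.]
26 th 0.173 dy 0.41 dz 0.14 tcp [-49. 126.]
27 th 0.135 dy 0.41 dz 0.15 tcp [-50. 122.]
28 th 0.096 dy 0.41 dz 0.15 tcp [-51. 118.]
29 th 0.057 dy 0.41 dz 0.15 tcp [-51. 113.]
30 th 0.019 dy 0.41 dz 0.15 tcp [-52. 109.]
31 th -0.020 dy 0.41 dz 0.15 tcp [-52. 105.]
0.0359375
```

>>> move_arm(jaw=[4.5,4.5,4.5,4.5,4.5,4.5,4.5,4.5,4.5,4.5,4.5,4.5], dp=[[0,0,0],[0,0,0],[0,0.2,0.05],[0,0.42,0.11],[0,0.42,0.11],[0,0.42,0.11],[0,0.42,0.11],[0,0.42,0.11],[0,0.42,0.11],[0,0.42,0.11],[0,0.42,0.11],[0,0.42,0.11]], turn=[[0,0,0],[0,0,0],[0.018,0,0],[0.036,0,0],[0.036,0,0],[0.036,0,0],[0.036,0,0],[0.036,0,0],[0.036,0,0],[0.036,0,0],[0.036,0,0],[0.036,0,0]])

```text
time_s: 8.63
position: [0.5697, 0.0783, 0.1877]
tool_rot: [[0.995, -0.096, 0.035], [-0.103, -0.936, 0.336], [0.001, -0.338, -0.941]]
ft_force: [-0.1, -0.1, -0.1]
grip_width: 0.0451
gripper_force: 0.3
```

```bash
python3 -c "
from ang import *
cover_angle(); s=observe(); print(s['q'])"
```

```text
tcp [ 0.0405 -0.0055  0.1877]
side 0.86 angle pct [0.823 0.828 0.833 0.84  0.847] 1826 rmax 0.14163186631229072
[-12.98381534  25.68651916  78.28533227  19.84363182  79.23511929
  78.71892228]
```

>>> move_arm(jaw=[4.5,4.5,4.5,4.5,4.5,4.5,4.5,4.5,4.5,4.5,4.5,4.5], dp=[[0,0.3,0.08],[0,0.42,0.11],[0,0.42,0.11],[0,0.42,0.11],[0,0.42,0.11],[0,0.42,0.11],[0,0.42,0.11],[0,0.42,0.12],[0,0.42,0.12],[0,0.42,0.12],[0,0.42,0.12],[0,0.42,0.12]], turn=[[0.03,0,0],[0.036,0,0],[0.036,0,0],[0.036,0,0],[0.036,0,0],[0.036,0,0],[0.036,0,0],[0.036,0,0],[0.036,0,0],[0.036,0,0],[0.036,0,0],[0.036,0,0]])

```text
time_s: 9.73
position: [0.5661, 0.044, 0.1511]
tool_rot: [[0.995, -0.073, 0.071], [-0.102, -0.715, 0.692], [0.0, -0.695, -0.719]]
ft_force: [0.1, -0.9, -1.4]
grip_width: 0.045
gripper_force: 0.4
```

Run:
```python
from ang import *
im=cover_angle(); s=observe(); print(s['q']); cv2.imwrite("pics/s3.png",cv2.resize(im[60:300,150:450,::-1],(750,600)))
```

```text
tcp [ 0.0405 -0.04    0.1511]
side 0.83 angle pct [0.395 0.412 0.428 0.435 0.448] 656 rmax 0.1421005706754332
[-25.82413845  32.04782618  84.72462719  41.05639077  83.58461381
  57.74057592]
```

View pics/s3.png

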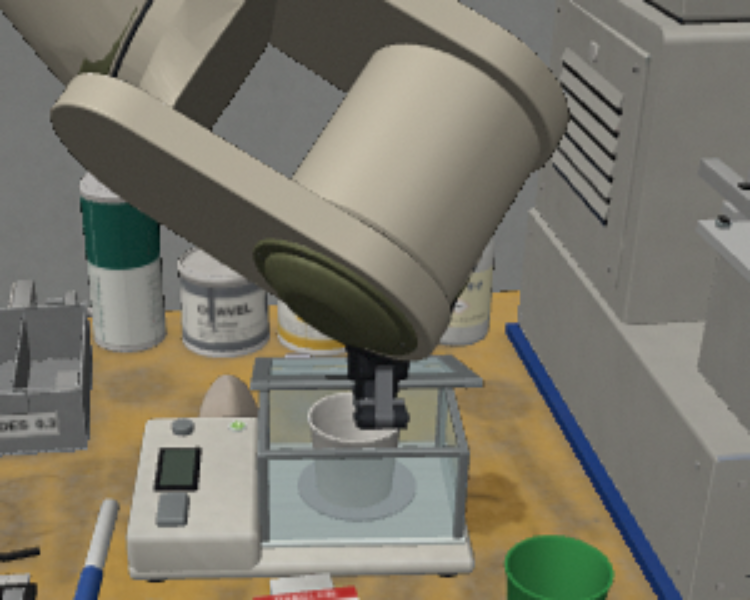

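>>> move_arm(jaw=[4.5,4.5,4.5,4.5,4.5,4.5,4.5,4.5,4.5,4.5], dp=[[0,0.3,0.08],[0,0.41,0.12],[0,0.41,0.12],[0,0.41,0.12],[0,0.41,0.12],[0,0.41,0.12],[0,0.41,0.12],[0,0.3,0.09],[0,0.2,0.06],[0,0.2,0.06]], turn=[[0.027,0,0],[0.036,0,0],[0.036,0,0],[0.036,0,0],[0.036,0,0],[0.036,0,0],[0.036,0,0],[0.027,0,0],[0.018,0,0],[0.018,0,0]])

```text
time_s: 10.67
position: [0.5647, 0.0306, 0.1176]
tool_rot: [[0.995, -0.049, 0.09], [-0.102, -0.473, 0.875], [-0.0, -0.88, -0.475]]
ft_force: [-0.8, 0.6, -2.1]
grip_width: 0.0449
gripper_force: 0.6
```

Run:
```python
from ang import *
im=cover_angle(); s=observe(); print(s['q'],s['ft_force']); cv2.imwrite("pics/s4.png",cv2.resize(im[130:290,180:420,::-1],(750,500)))
```

```text
tcp [ 0.0405 -0.0535  0.1176]
side 0.8 angle pct [0.107 0.113 0.121 0.132 0.143] 492 rmax 0.1323232024241122
[-31.56259331  40.74176407  87.27970617  52.41232428  90.43352552
  45.27303993] [ 0.08408823 -0.61541193 -2.11880687]
```

View pics/s4.png

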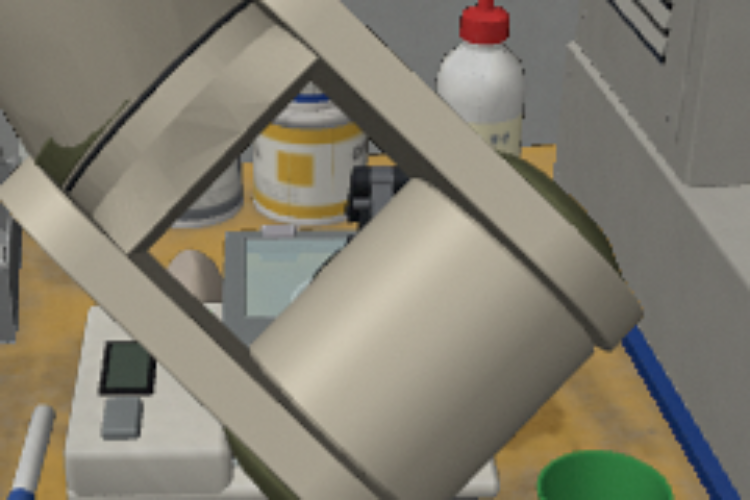

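>>> move_arm(jaw=[4.5,4.5,4.5,4.5,4.5,4.5,4.5,4.5], dp=[[0,0.18,0.09],[0,0.18,0.09],[0,0.18,0.09],[0,0.18,0.09],[0,0.18,0.09],[0,0.18,0.09],[0,0.09,0.045],[0,0,0]], turn=[[0,0,0],[0,0,0],[0,0,0],[0,0,0],[0,0,0],[0,0,0],[0,0,0],[0,0,0]])

```text
time_s: 11.43
position: [0.5647, 0.0303, 0.1047]
tool_rot: [[0.995, -0.049, 0.09], [-0.102, -0.474, 0.875], [-0.0, -0.879, -0.476]]
ft_force: [-0.5, -0.3, 0.4]
grip_width: 0.0449
gripper_force: 0.0
```

Run:
```python
from ang import *
cover_angle(); s=observe(); print(s['ft_force'],s["gripper_force"])
```

```text
tcp [ 0.0405 -0.0538  0.1047]
side 0.72 angle pct [0.031 0.037 0.044 0.056 0.069] 735 rmax 0.13861357795158433
[ 0.08622292 -0.1678196  -0.25116574] 0.0
```

>>> move_arm(jaw=[4.5,4.5,4.5,4.5,4.5,4.5,4.5,4.5,4.5,4.5,4.5,4.5], dp=[[0,0.18,0.09],[0,0.18,0.09],[0,0,0],[0,0.6,-1.1],[0,1.2,-2.2],[0,1.2,-2.2],[0,0,-2],[0,-2.5,-1.5],[0,-2.5,-1.5],[0,-2.5,-1.5],[0,-2.5,-1.5],[0,0,0]], turn=[[0,0,0],[0,0,0],[0,0,0],[0,0,0],[0,0,0],[0,0,0],[0,0,0],[0,0,0],[0,0,0],[0,0,0],[0,0,0],[0,0,0]])

```text
time_s: 12.53
position: [0.5566, -0.0564, 0.2314]
tool_rot: [[0.995, -0.042, 0.094], [-0.102, -0.479, 0.872], [0.008, -0.877, -0.48]]
ft_force: [-0.3, 2.0, 0.1]
grip_width: 0.0449
gripper_force: 0.0
```

>>> move_arm(jaw=[0,0,0,0,0,0,0,0,0,0,0,0], dp=[[0,0,0],[0,0,0],[0,0,0],[0,0,0],[0,0,0],[0,0,0],[0,0,0],[0,0,0],[0,0,0],[0,0,0],[0,0,0],[0,0,0]], turn=[[-0.09,0,0],[-0.09,0,0],[-0.09,0,0],[-0.09,0,0],[-0.09,0,0],[-0.09,0,0],[-0.09,0,0],[-0.09,0,0],[-0.09,0,0],[-0.09,0,0],[-0.09,0,0],[-0.09,0,0]])

```text
time_s: 13.53
position: [0.5559, -0.0558, 0.227]
tool_rot: [[0.995, -0.103, -0.001], [-0.103, -0.995, -0.011], [0.001, 0.011, -1.0]]
ft_force: [-0.4, 0.3, -0.9]
grip_width: 0.0003
gripper_force: 0.0
```

Run:
```python
from ang import *
cover_angle()
im,d=cams.get_image("side"); t,dt=cams.get_image("top")
for n,D in (("side",d),("top",dt)):
    for q in ("tare_top","power_top"):
        for r in cams.mark_of(n,q)[:1]:
            u,v=r["location"][0]*560,r["location"][1]*420; P=pt(n,u,v,D[int(v),int(u)]); print(n,q,r["p"],P,loc(P))
print("tare model", O+np.array([np.cos(Y)*-.085+np.sin(Y)*.05, np.sin(Y)*-.085-np.cos(Y)*.05]))
cv2.imwrite("pics/s5.png",np.hstack([cv2.resize(im[130:320,180:440,::-1],(400,300)),cv2.resize(t[130:310,180:420,::-1],(400,300))]))
```

```text
tcp [ 0.0407 -0.1403  0.227 ]
side 0.75 angle pct [0.026 0.034 0.04  0.049 0.063] 2746 rmax 0.14049426812534332
side tare_top 0.45 [0.43799965 0.0439273  0.05089889] [-0.08692796 -0.05338537  0.05089889]
side power_top 0.53 [0.45625137 0.16461276 0.04500862] [-0.08130353  0.06854277  0.04500862]
top tare_top 0.55 [0.43683265 0.0444618  0.05209212] [-0.08814414 -0.0529749   0.05209212]
top power_top 0.37 [0.45077201 0.14671526 0.05266302] [-0.08489529  0.05017315  0.05266302]
tare model [0.44026863 0.04709423]
```

View pics/s5.png

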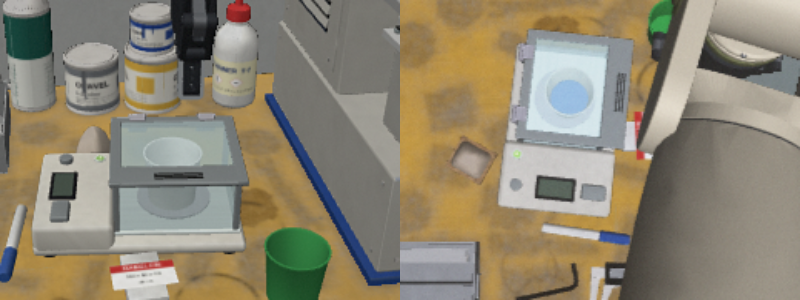

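>>> move_arm(jaw=[0,0,0,0,0,0,0,0,0,0,0,0], dp=[[-2.12,-1.48,0],[-2.12,-1.48,0],[-2.12,-1.48,0],[-2.12,-1.48,0],[-2.12,-1.48,0],[-2.12,-1.48,0],[0,0,3],[0,0,3],[0,0,3],[0,0,3],[0,0,3],[0,0,0]], turn=[[0,0,0],[0,0,0],[0,0,0],[0,0,0],[0,0,0],[0,0,0],[0,0,0],[0,0,0],[0,0,0],[0,0,0],[0,0,0],[0,0,0]])

```text
time_s: 14.93
position: [0.436, 0.0454, 0.0722]
tool_rot: [[0.995, -0.104, -0.009], [-0.104, -0.995, -0.004], [-0.009, 0.005, -1.0]]
ft_force: [-1.0, -0.2, -0.3]
grip_width: 0.0
gripper_force: 0.0
```

Run:
```python
from ang import *
im=cover_angle(); cv2.imwrite("pics/s6.png",cv2.resize(im[180:300,170:330,::-1],(800,600)))
```

```text
tcp [-0.0891 -0.0521  0.0722]
side 0.62 angle pct [0.027 0.034 0.041 0.05  0.063] 2729 rmax 0.14077138898215855
```

View pics/s6.png

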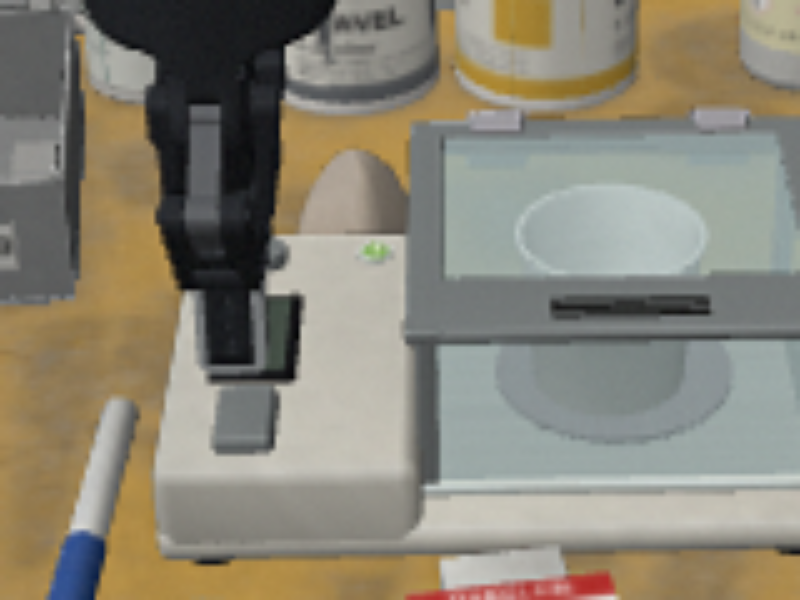

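>>> move_arm(jaw=[0,0,0,0,0,0,0,0], dp=[[0.2,0,1],[0,0,0.7],[0,0,0.3],[0,0,0.2],[0,0,0.2],[0,0,0.1],[0,0,0],[0,0,0]], turn=[[0,0,0],[0,0,0],[0,0,0],[0,0,0],[0,0,0],[0,0,0],[0,0,0],[0,0,0]])

```text
time_s: 15.7
position: [0.4404, 0.0453, 0.0513]
tool_rot: [[0.995, -0.102, -0.0], [-0.102, -0.995, -0.006], [0.0, 0.006, -1.0]]
ft_force: [-0.4, -0.0, 0.2]
grip_width: 0.0004
gripper_force: 0.0
```

>>> move_arm(jaw=[0,0,0,0,0,0,0], dp=[[0,0,0.1],[0,0,0.1],[0,0,0.1],[0,0,0.1],[0,0,0],[0,0,0],[0,0,0]], turn=[[0,0,0],[0,0,0],[0,0,0],[0,0,0],[0,0,0],[0,0,0],[0,0,0]])

```text
time_s: 16.28
position: [0.4404, 0.0452, 0.0472]
tool_rot: [[0.995, -0.102, -0.0], [-0.102, -0.995, -0.006], [0.0, 0.006, -1.0]]
ft_force: [0.4, 1.0, 2.6]
grip_width: -0.0002
gripper_force: 1.9
```

>>> move_arm(jaw=[0,0,0,0,0], dp=[[0,0,0.07],[0,0,0.05],[0,0,0],[0,0,0],[0,0,0]], turn=[[0,0,0],[0,0,0],[0,0,0],[0,0,0],[0,0,0]])

```text
time_s: 16.7
position: [0.4405, 0.0452, 0.0468]
tool_rot: [[0.995, -0.102, 0.0], [-0.102, -0.995, -0.006], [0.001, 0.006, -1.0]]
ft_force: [-3.0, 1.2, 16.9]
grip_width: -0.0
gripper_force: 8.8
```

>>> move_arm(jaw=[0,0,0,0,0,0,0,0,0,0,0,0], dp=[[0,0,-0.3],[0,0,-0.7],[0,0,-2],[0,0,-3],[0,0,-3],[0,0,-3],[0,0,-3],[0,2,-1],[0,3,0],[0,3,0],[0,3,0],[0,2,0]], turn=[[0,0,0],[0,0,0],[0,0,0],[0,0,0],[0,0,0],[0,0,0],[0,0,0],[0,0,0],[0,0,0],[0,0,0],[0,0,0],[0,0,0]])

```text
time_s: 17.7
position: [0.4265, -0.0851, 0.2068]
tool_rot: [[0.995, -0.103, -0.001], [-0.103, -0.995, -0.006], [-0.001, 0.006, -1.0]]
ft_force: [-0.4, 0.0, 1.0]
grip_width: 0.0001
gripper_force: 0.0
```

>>> move_arm(jaw=[0,0,0,0], dp=[[0,0,0],[0,0,0],[0,0,0],[0,0,0]], turn=[[0,0,0],[0,0,0],[0,0,0],[0,0,0]])

```text
time_s: 18.03
position: [0.427, -0.0823, 0.2066]
tool_rot: [[0.995, -0.101, -0.001], [-0.101, -0.995, -0.006], [-0.0, 0.006, -1.0]]
ft_force: [0.2, -0.5, -0.5]
grip_width: -0.0002
gripper_force: 0.0
```

Run:
```python
from ang import *
im=cover_angle()
for n in ("side","top"):
    i,d=cams.get_image(n)
    for q in ("tare_top","power_top","pad","blades","pen"):
        for r in cams.mark_of(n,q)[:1]:
            u,v=r["location"][0]*560,r["location"][1]*420; print(n,q,round(r["p"],2),round(u),round(v),pt(n,u,v,d[int(v),int(u)]).round(4))
print(ticket.close_job())
```

```text
tcp [-0.0847 -0.1801  0.2066]
side 0.56 angle pct [0.026 0.033 0.04  0.049 0.062] 2737 rmax 0.1405029848498185
side tare_top 0.54 220 260 [0.4427 0.0505 0.0516]
side power_top 0.65 294 249 [0.5617 0.0306 0.0773]
side pad 0.84 241 232 [0.4822 0.1433 0.0454]
side blades 0.66 272 312 [ 0.5165 -0.0509  0.0185]
side pen 0.97 191 285 [0.391  0.0409 0.0122]
top tare_top 0.51 297 243 [0.4444 0.0446 0.053 ]
top power_top 0.53 247 241 [0.4478 0.152  0.0524]
top pad 0.73 222 225 [0.4831 0.2057 0.0533]
top blades 0.87 328 213 [ 0.5146 -0.0312  0.0182]
top pen 0.51 292 269 [0.3873 0.0533 0.0118]
the job is handed in; nothing more can be done
None
```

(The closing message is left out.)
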